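# Set the specimen stand's ram: bottom it, then back off a quarter turn

## Robot

A 6-joint arm with a two-finger parallel gripper is mounted at the origin on a cart in front of the work surface, level with it; the furniture and walls round the work are solid. World frame = base frame: x ahead of the robot, y to its left, z up, the work surface at z = 0. Lengths are in m, angles in rad, forces in N, time in s.
With the tool pointing down it reaches from about 0.25 to 0.775 m from the base axis. Payload 4 kg.
Tool frame: the origin (TCP) lies at the very end of the fingers, on their centre line; the grasp point (between the pads) lies 19 mm behind it; z points along the fingers, y is the line along which they close (so a half turn about z gives the same grasp; the last joint's range is limited). The gripper opens to 85 mm and grips with 20 to 120 N. Pads are 22 mm wide; open, the fingers measure 114 mm over their backs; the gripper's body (76 mm by 85 mm) begins 54 mm behind the grasp point. The pads swing forward as they close: fully open they stand 13 mm farther back than shut.
Start: joints at [-1.369, 0.087, 1.371, -0, 1.684, -0.103], TCP at [0.165, -0.525, 0.231] pointing down, gripper open.
Joint ranges: [-3.1, 3.1], [-0.76, 2.03], [0.27, 2.55], [-1.08, 4.22], [0.17, 2.65], [-2.57, 2.57]. Speed limits (rad/s): [2.79, 2.79, 3.14, 3.14, 3.14, 3.14].

## Interface

Orientations are given as [roll, pitch, yaw] about the fixed x, y, z axes, in that order (R = Rz(yaw) Ry(pitch) Rx(roll)).
In Python, from bench import manip, kinematics, status, vision, workorder gives the robot as it stands. The module is installed in compiled form; this text tells all that it offers. Calls block until the motion is done:
- manip.move_to(position, orientation): joint-space move of the TCP to a pose.
- manip.move_straight(position, rotation=None, velocity=0.15, contact_N=None): straight line of the TCP; rotation=None keeps the orientation; velocity is the mean speed in m/s. With contact_N (N) it stops when the force on the tool has changed by that much, and returns True; else False.
- manip.goto_joints(angles): joint-space move.
- manip.grip(opening, strength=None): finger opening in m; strength is the grip in N (None keeps the last); returns when the fingers have stopped.
- manip.hold(seconds).
- kinematics.inverse_kinematics(position, orientation): joint angles nearest the present ones, or None.
- status.read_state(): the state.
- vision.grab_frame(name): name is "scene" or "top"; returns a dict with "pixels" (480x640x3 uint8, red, green, blue), "depth" (480x640 float32, m along the optical axis (not along the pixel's ray), 0 where there is no reading), "K" (3x3 intrinsics, pixels), "cam_to_world" (4x4, takes a point from camera to world coordinates). Camera axes: x right, y down, z forward; pixel columns grow to the right and rows downward; lengths in m; the calibration is good to about 2 mm. A picture is of the moment at which its call begins.
A pose or a line that the arm cannot do raises manip.IKError and nothing moves.
- workorder.finish_job(): hands the job in; it is judged then, once.
Trained networks look in a picture, given as the dict that the camera call returned (one of the last four; its "shot" number tells which), for a name from the list of things; names that differ only in an ending like _2 or _b are one class to them, and where a whole thing is asked for, a point or a joint stands for the part that bears it (a point fixed in the world has none). Each returns a list of dicts, best first, with "score" (0 to 1); they miss things now and then, are a little off and sometimes report something else, mostly with a low value. They report only what shows in the picture. A call takes as long as a camera call.
- vision.recognise(name, picture): "bbox" ([centre column, centre row, width, height] in pixels, round what is visible of it).
- vision.masks_of(name, picture): "region" (480x640 bool, what is visible of it) and "bbox" ([centre column, centre row, width, height] in pixels, round what is visible of it).
- vision.mark_of(name, picture): "point" ([row, column] in pixels: a listed point, or the origin of a listed thing).
The state is a dict: "time": time; "q": joint angles; "qd": joint speeds; "tau": joint torques, N m; "tool_pos": TCP position; "eef_rot": TCP orientation; "ft_force": force on the tool from outside, world axes, zero at the start; "moment": the same for the moment, N m; "finger_gap": finger opening in m; "grip_force": force on a finger pad.
Only numpy, scipy, OpenCV 4.12 (cv2) and the standard library are available. Lean on these libraries where they do the work, as an engineer would, in place of code of your own. Each camera call takes 0.05 s, during which the arm holds its last target. There are 200 camera calls.

## Task

On the small pillar stand, turn the wing handle clockwise until the ram below it bottoms firmly on the mounted specimen, stopping as soon as you feel it come up hard and without overtightening it. Then back the handle off by a quarter turn, so that the ram stands just clear of the specimen, and let go without disturbing the loose things around it.

Things in the scene. Friction and masses are not known exactly. Their poses are not given: they have to be found in the camera images.
- stand: specimen stand, fixed: grey base plate 100 (x) x 130 (y) x 12 mm; two steel pillars at y = +-42 mm carry a grey bridge 46 x 112 x 20 mm, its top 76 mm above the worktop (nuts to 81 mm). On it a 45 mm aluminium collar with 12 dark marks, every 30 degrees, the four long ones a quarter turn apart. Origin: centre of the base's underside, z up and on the handle's turning axis
- wing_grip (a point): middle of the wing handle, on the turning axis, 106 mm above the worktop: a dark steel bar 56 long, 12 thick, 26 mm high (from 92 to 118 mm above the worktop) on a neck 12 mm thick, 12 mm above the collar. Pinch it from above across its thickness. The point's x axis runs along the bar to its pointer end. It turns in place without rising or sinking
- adjuster (a joint): rotation of the wing handle in rad, growing clockwise seen from above; at 0 the bar lies along the stand's x axis, pointer to +x. Its drag is within 0.05 N m; once the ram touches, the torque climbs by about 1.3 N m per rad. Firmly bottomed: 0.15 to 0.4 N m more than when turning freely; 0.45 is overtightened. It bottoms 0.8 to 2.8 rad clockwise of the start, differently each time: feel for it
- ram: the steel plunger under the bridge, 18 mm diameter at its foot, driven by the wing handle: 16 mm straight down per full turn clockwise, as much up anticlockwise, without play. Origin: centre of its flat underside; z up
- ram_tip (a point): centre of the flat underside of the ram; moves only vertically, on the stand's axis
- specimen: black round mounted specimen, 30 mm diameter, 17 mm high, sunk into the aluminium cup under the ram and held there; specimens are ground to different heights, so it stands up to 1.5 mm higher or lower. Origin: centre of its underside; z up
- specimen_face (a point): centre of the specimen's flat upper face, straight below the ram
- specimen_a: loose mounted specimen, black, 30 mm diameter, 18 mm high, on the worktop near the stand; origin at the centre of its underside; leave alone
- specimen_b: loose mounted specimen, green, 30 mm diameter, 18 mm high, on the worktop near the stand; origin at the centre of its underside; leave alone
- hex_key: loose bent hexagon key, 103 x 29 mm, 6 mm thick, lying on the worktop near the stand; origin at the centre of its underside; leave alone
- timer: loose white timer, 60 x 65 x 26 mm, lying on the worktop to the right; origin at the centre of its underside; leave alone

How it is judged:
On the way:
1. the ram is bottomed firmly on the specimen (more than 50 N between them) (contact force between ram and specimen above 50 N), for 0.1 s.
At the end, for the whole second after the job is handed in: after the ram has been bottomed, the handle stands backed off by about a quarter turn and at rest: the ram hangs clear of the specimen by 2.7 to 4.7 mm (a quarter turn is 4 mm; that is 61 to 106 degrees from first touch) (z of ram_tip in the frame of specimen_face between 0.0027 and 0.0047 m and velocity of joint adjuster between -0.05 and 0.05 rad/s).
It fails at once if the ram is overtightened on the specimen (more than 180 N between them) (contact force between ram and specimen above 180 N).
It fails at once if a loose thing near the stand is moved by more than 15 mm (distance of any of specimen_a, specimen_b, hex_key, timer from where it was at the start of the episode above 0.015 m).
It also fails if it takes over 58 s, if anything falls off the work surface, if the arm or the gripper's body presses on something with over 40 N, if the wrist force passes 120 N, or if a joint passes its speed limit or range.

## Working session

There is one attempt and no reset: what is moved stays moved. The work goes in short steps, each a Python script; the robot and the scene stay as the last script left them, time stands still between calls to the robot, and variables do not carry over. Pictures are saved under pics/ and viewed, at most 10 in all, crops included, and the job is handed in when it is done.

```bash
mkdir -p pics; cat > h.py <<'E'
import numpy as np, cv2
from bench import manip, kinematics, status, vision, workorder
def world(f,r,c,z=None):
    K=f["K"];T=f["cam_to_world"]
    d=np.array([(c-K[0,2])/K[0,0],(r-K[1,2])/K[1,1],1.])
    if z is None: return T[:3,:3]@(d*f["depth"][int(round(r)),int(round(c))])+T[:3,3]
    w=T[:3,:3]@d; return T[:3,3]+w*(z-T[2,3])/w[2]
def cloud(f,m):
    r,c=np.nonzero(m&(f["depth"]>0));K=f["K"];T=f["cam_to_world"];d=f["depth"][r,c]
    P=np.stack([(c-K[0,2])/K[0,0]*d,(r-K[1,2])/K[1,1]*d,d],1)
    return P@T[:3,:3].T+T[:3,3]
E
python3 - <<'E'
from h import *
np.set_printoptions(precision=4,suppress=True)
for n in("top","scene"):
    f=vision.grab_frame(n); cv2.imwrite(f"pics/{n}0.png",f["pixels"][:,:,::-1])
    print(n,f["cam_to_world"][:3,3],f["K"][0,0])
    for k in("wing_grip","stand","specimen_a","specimen_b","hex_key","timer"):
        for x in vision.mark_of(k,f)[:2]:
            print(k,x["score"],x["point"],world(f,*x["point"],z=.106 if k=="wing_grip" else 0))
    for x in vision.masks_of("wing_grip",f)[:1]:
        P=cloud(f,x["region"]);print(x["score"],x["bbox"],np.percentile(P,[2,50,98],axis=0))
        Q=P[(P[:,2]>.11)&(P[:,2]<.125)];print(len(Q))
        if len(Q)>10: print(cv2.minAreaRect(Q[:,:2].astype(np.float32)*1000))
s=status.read_state();print(s)
E
```

```text
top [ 0.4701 -0.0339  1.1549] 515.8432414747606
wing_grip 0.55 [269.8, 266.2] [0.5089 0.0892 0.106 ]
stand 0.47 [303.6, 441.7] [ 0.4341 -0.2881  0.    ]
specimen_a 0.5 [284.4, 217.0] [0.4812 0.2119 0.    ]
specimen_b 0.5 [284.4, 217.0] [0.4812 0.2119 0.    ]
timer 0.88 [301.1, 440.7] [ 0.4396 -0.286   0.    ]
0.75 [267.4, 267.2, 11.3, 30.8] [[0.4872 0.0794 0.0806]
 [0.5121 0.0841 0.1167]
 [0.5384 0.0905 0.1219]]
149
((512.1981811523438, 85.25942993164062), (10.5702486038208, 52.563377380371094), 89.90052795410156)
scene [0.213  0.6789 0.4499] 464.08959356396554
wing_grip 0.61 [270.4, 295.6] [0.5154 0.0869 0.106 ]
stand 0.9 [326.1, 296.6] [0.5126 0.0866 0.    ]
specimen_a 0.87 [374.8, 281.9] [0.4746 0.2071 0.    ]
specimen_a 0.73 [347.5, 350.7] [0.4087 0.1002 0.    ]
specimen_b 0.87 [374.8, 281.9] [0.4746 0.2071 0.    ]
specimen_b 0.73 [347.5, 350.7] [0.4087 0.1002 0.    ]
hex_key 0.74 [316.9, 245.0] [0.6055 0.1029 0.    ]
hex_key 0.39 [303.2, 297.7] [0.5447 0.0195 0.    ]
timer 0.66 [255.2, 398.8] [ 0.4356 -0.2734  0.    ]
0.84 [296.0, 271.5, 34.7, 27.7] [[0.4815 0.0832 0.0819]
 [0.5066 0.0932 0.1064]
 [0.5385 0.096  0.1182]]
230
((508.4020690917969, 89.4908676147461), (13.4857177734375, 55.05353546142578), 89.50499725341797)
{'time': 0.8, 'q': array([-1.3691,  0.0872,  1.3707,  0.    ,  1.6835, -0.1031]), 'qd': array([ 0.0006,  0.0001,  0.    , -0.0004, -0.001 ,  0.0011]), 'tau': array([ -0.0011, -35.1675, -31.344 ,  -0.0002,   0.0002,  -0.    ]), 'tool_pos': array([ 0.1651, -0.5247,  0.2314]), 'eef_rot': array([3.1414, 0.    , 0.3048]), 'ft_force': array([ 0.1353, -1.0122, -0.3114]), 'moment': array([ 0.0171, -0.02  , -0.004 ]), 'grip_force': 0.0, 'finger_gap': 0.08507642739387551}
```

```bash
python3 -c "
import cv2
a=cv2.imread('pics/top0.png')[180:360,160:360];b=cv2.imread('pics/scene0.png')[200:400,200:440]
a=cv2.resize(a,(400,360),interpolation=cv2.INTER_CUBIC);b=cv2.resize(b,(400,360),interpolation=cv2.INTER_CUBIC)
cv2.imwrite('pics/c1.png',cv2.hconcat([a,b]))"
```

```text
(no output)
```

View pics/c1.png

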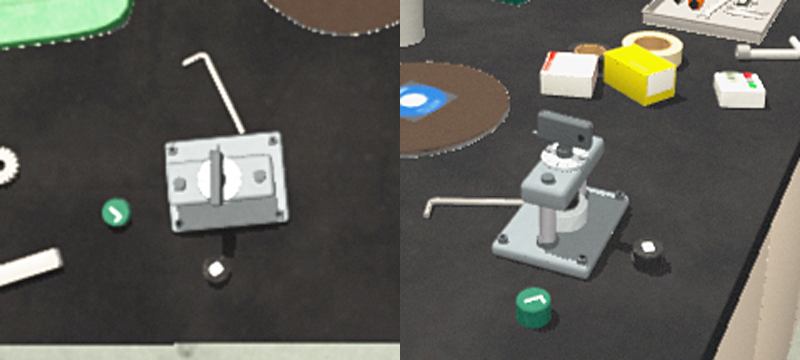

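The bar lies along world x (top view, about column 267, rows 255–285), the key is behind the stand, and the green and black specimens are to its left and front. Nothing blocks the approach from above.

```bash
python3 - <<'E'
from h import *
np.set_printoptions(precision=4,suppress=True)
p=[.511,.087,.19]
for y in(0,np.pi,-np.pi): print(y,kinematics.inverse_kinematics(p,[np.pi,0,y]))
for y in(.5,-.5): print(y,kinematics.inverse_kinematics(p,[np.pi,0,y]))
E
```

```text
0 [ 0.0592  0.0286  1.5141 -0.      1.5989  1.63  ]
3.141592653589793 [ 0.0592  0.0286  1.5141  0.      1.5989 -1.5116]
-3.141592653589793 [ 0.0592  0.0286  1.5141  0.      1.5989 -1.5116]
0.5 [ 0.0592  0.0286  1.5141 -0.      1.5989  1.13  ]
-0.5 [ 0.0592  0.0286  1.5141 -0.      1.5989  2.13  ]
```

```bash
python3 - <<'E'
from h import *
np.set_printoptions(precision=4,suppress=True)
manip.move_to([.511,.087,.19],[np.pi,0,np.pi])
manip.grip(.045,40)
print(manip.move_straight([.511,.087,.150]), manip.move_straight([.511,.087,.089],velocity=.06,contact_N=8))
s=status.read_state();print(s["time"],s["tool_pos"],s["q"],s["ft_force"],s["moment"])
f=vision.grab_frame("scene");cv2.imwrite("pics/g1.png",cv2.resize(f["pixels"][130:370,180:440,::-1],None,fx=2.5,fy=2.5))
E
```

```text
False False
5.3583 [0.5114 0.087  0.0896] [ 0.0592  0.09    1.6541 -0.      1.3963 -1.5116] [ 0.1737 -0.4324 -0.6756] [ 0.0203 -0.0286  0.0509]
```

View pics/g1.png

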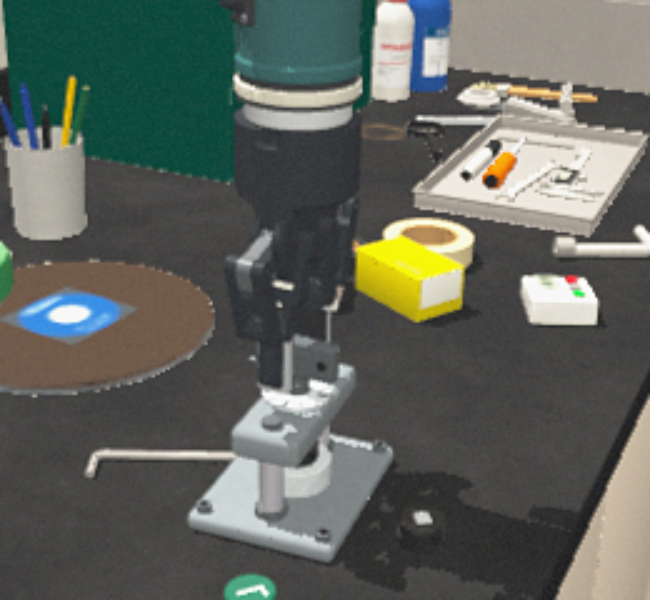

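The fingers straddle the bar, which shows at about (320, 360). Next I grip it and read the forces.

```bash
cat >> h.py <<'E'
def avg(n=8,dt=.01):
    F=[]
    for _ in range(n):
        s=status.read_state();F.append(np.r_[s["ft_force"],s["moment"]]);manip.hold(dt)
    return np.mean(F,0),np.std(F,0)
E
python3 - <<'E'
from h import *
np.set_printoptions(precision=4,suppress=True)
print(avg())
manip.grip(.004,60)
print(avg());s=status.read_state();print(s["time"],s["finger_gap"],s["grip_force"],s["tool_pos"])
q=np.array(s["q"])
q[5]+=.05;t=s["time"];manip.goto_joints(q);s=status.read_state();print(s["time"]-t,s["q"][5]-q[5]);print(avg())
E
```

```text
(array([ 0.2421, -0.1999, -0.1582, -0.0015, -0.0118, -0.0141]), array([0.3965, 0.447 , 0.5102, 0.0198, 0.032 , 0.0244]))
(array([-0.6156,  0.2599,  1.9762,  0.0654,  0.1097, -0.0557]), array([0.2899, 0.1355, 0.6172, 0.0301, 0.0323, 0.0357]))
5.9333 0.011068297471273114 58.99009108543396 [0.5111 0.0871 0.0893]
0.25 -0.0010587738508793798
(array([-0.2073, -0.2117,  0.916 , -0.0126,  0.0778, -0.0564]), array([0.4377, 0.4599, 0.6734, 0.0188, 0.0296, 0.0212]))
```

```bash
python3 - <<'E'
from h import *
manip.grip(.004,90)
q=np.array(status.read_state()["q"]);q0=q[5];L=[]
while q[5]<1.75 and status.read_state()["time"]<40:
    q[5]+=.05;manip.goto_joints(q);m,_=avg();L.append((q[5]-q0,m[5]))
    if len(L)>=8:
        free=np.median([b for a,b in L[4:max(6,len(L)-5)]])
        if abs(m[5]-free)>.19: break
for i,(a,b) in enumerate(L): print(f"{a:.2f}:{b:.3f}",end=" ")
m,_=avg(20);s=status.read_state();print("\n",free,m,s["time"],s["q"][5],s["tool_pos"],s["finger_gap"])
E
```

```text
0.05:-0.059 0.10:-0.068 0.15:-0.043 0.20:-0.053 0.25:-0.040 0.30:-0.065 0.35:-0.053 0.40:-0.046 0.45:-0.062 0.50:-0.060 0.55:-0.068 0.60:-0.091 0.65:-0.055 0.70:-0.071 0.75:-0.055 0.80:-0.059 0.85:-0.079 0.90:-0.055 0.95:-0.043 1.00:-0.060 1.05:-0.057 1.10:-0.089 1.15:-0.068 1.20:-0.068 1.25:-0.071 1.30:-0.080 1.35:-0.069 1.40:-0.087 1.45:-0.068 1.50:-0.068 1.55:-0.020 1.60:0.024 1.65:0.112 1.70:0.162 
 -0.064721403183451 [-6.64570138 -7.74697884  5.38251762 -1.15101445  0.95073736  0.17077762] 17.4 0.23639076026129838 [0.50933696 0.08566235 0.08941513] 0.010339175867049773
```

```bash
python3 - <<'E'
from h import *
np.set_printoptions(precision=4,suppress=True)
q=np.array(status.read_state()["q"])
f=vision.grab_frame("scene");print([ (x["score"],x["point"]) for x in vision.mark_of("ram_tip",f)[:1]])
# undo the small sideways drift: target is the nominal pose above the axis, turned back 1.60 rad
qn=np.array(kinematics.inverse_kinematics([.511,.087,.0893],[np.pi,0,np.pi])); qn[5]=q[5]
for i in range(16):
    qn[5]-=.1;manip.goto_joints(qn)
    if i%4==3: print(qn[5],avg()[0])
s=status.read_state();print(s["time"],s["q"][5]-q[5],s["tool_pos"],s["finger_gap"])
E
```

```text
[]
-0.16360923973870165 [-4.6133 -7.3838  5.0224 -1.1123  0.7135  0.0318]
-0.5636092397387016 [-3.317  -6.9018  3.4017 -1.0334  0.4856  0.0494]
-0.9636092397387015 [-1.6088 -5.4281  2.7932 -0.8705  0.2967  0.0293]
-1.3636092397387019 [-0.9637 -4.9261  2.8234 -0.7555  0.204  -0.0009]
21.7667 -1.596472226259693 [0.5111 0.0869 0.0894] 0.011146032883433778
```

```bash
python3 - <<'E'
from h import *
np.set_printoptions(precision=4,suppress=True)
manip.grip(.045,40)
p=status.read_state()["tool_pos"]
print(manip.move_straight([p[0],p[1],.15],velocity=.06,contact_N=10))
manip.move_straight([p[0],p[1],.22])
manip.move_to([.3,-.3,.25],[np.pi,0,np.pi])
f=vision.grab_frame("top");a=f["pixels"][180:360,160:360]
for x in vision.masks_of("wing_grip",f)[:1]:
    P=cloud(f,x["region"]);Q=P[(P[:,2]>.11)&(P[:,2]<.125)]
    print(cv2.minAreaRect(Q[:,:2].astype(np.float32)*1000))
g=vision.grab_frame("scene");b=g["pixels"][220:340,240:400]
for k in("ram_tip","specimen_face"):print(k,[(x["score"],x["point"]) for x in vision.mark_of(k,g)[:1]])
for k in("specimen_a","hex_key","timer"):print(k,[(x["score"],world(g,*x["point"],z=0)) for x in vision.mark_of(k,g)[:2]])
cv2.imwrite("pics/e1.png",cv2.hconcat([cv2.resize(a,(400,360))[:,:,::-1],cv2.resize(b,(400,360))[:,:,::-1]]))
print(status.read_state()["time"])
E
```

```text
False
((510.2490539550781, 86.06681823730469), (11.776021003723145, 53.77852249145508), 80.78772735595703)
ram_tip []
specimen_face [(0.48, [303.7, 298.2])]
specimen_a [(0.72, array([0.4732, 0.2135, 0.    ])), (0.61, array([0.5282, 0.0492, 0.    ]))]
hex_key [(0.56, array([0.6006, 0.1114, 0.    ]))]
timer [(0.71, array([ 0.4351, -0.2797,  0.    ])), (0.39, array([0.601 , 0.1137, 0.    ]))]
25.9917
```

View pics/e1.png

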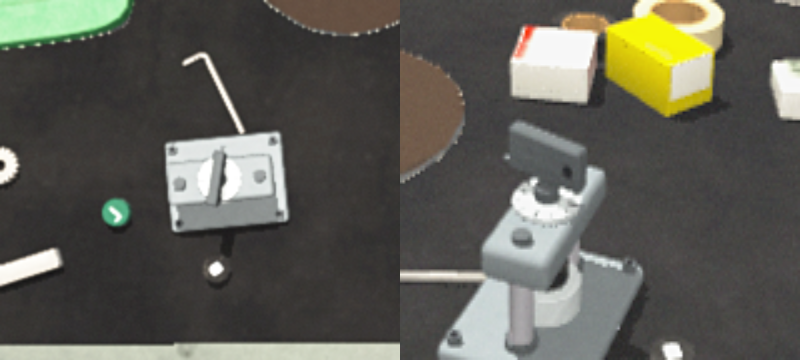

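The picture shows the bar net about 9° clockwise of its start at about (217, 178). That matches 1.75 rad forward and 1.60 rad back. The loose things are where they were.

```bash
python3 -c "
from h import *
print(workorder.finish_job())"
```

```text
the job is handed in; nothing more can be done
None
```

I turned the handle clockwise until the ram bottomed at about 0.23 N m above free turning, backed it off 1.60 rad (an estimated 3.6 mm of clearance, worked out from the turn since the cameras don't show the gap), let go without visibly moving anything loose, and handed the job in; no verdict came back.

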